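# Set the timer dial of a resin curing unit and start it

## Robot

A 7-joint arm with a two-finger parallel gripper is mounted at the origin on the work surface. World frame = base frame: x ahead of the robot, y to its left, z up, the work surface at z = 0. Lengths are in mm, angles in degrees, forces in N, time in s.
With the tool pointing down it reaches from about 425 to 825 mm from the base axis. Payload 3.6 kg.
Tool frame: the origin (TCP) lies at the very end of the fingers, on their centre line; the grasp point (between the pads) lies 19 mm behind it (ctrl.grip_depth is the distance from the TCP to the grasp point, in mm); x points along the fingers, z is the direction in which the jaws open and shut, and the axes are right-handed (so a half turn about x gives the same grasp; the last joint's range is limited). The gripper opens to 85 mm and grips with 20 to 120 N. Pads are 22 mm wide; open, the fingers measure 114 mm over their backs; the gripper's body (76 mm by 85 mm) begins 54 mm behind the grasp point. The pads swing forward as they close: fully open they stand 13 mm farther back than shut.
Start: joints at [-70.789, 35.231, -0.722, 81.555, 0.464, 63.22, -2.315], TCP at [230.039, 607.902, 231.297] pointing down, gripper open.
Joint ranges: [-178.69, 178.69], [-17.37, 117.87], [-77.05, 75.6], [15.02, 138.74], [-78.02, 258.01], [0.78, 113.62], [-162.83, 162.83]. Speed limits (degrees/s): [159.86, 159.86, 180, 180, 180, 180, 180].

## Interface

Orientations are given as [roll, pitch, yaw] about the fixed x, y, z axes, in that order (R = Rz(yaw) Ry(pitch) Rx(roll)).
In Python, from station import ctrl gives the robot as it stands.
- The arm moves only by the tool servo_tool, never from a script. Its argument "plan" is one flat list of numbers, 7 for each row, row after row: the opening, from -1 (shut) to 1 (fully open), so that 0 is half open, then the shift along the world's x, y, z in mm, then the turn, a rotation vector about the world's x, y, z in degrees. A call has exactly 10 rows; each row shifts and turns the pose as measured when the row begins; what a row does not reach is not made up. A row lasts 1/10 s, in which the tool goes at most 50 mm and 8.59 degrees, less where a joint would pass 70% of its speed; a pose out of reach is approached as far as the arm can. A call is refused whole if a number of a shift passes 50 or a number of a turn 8.59, either way. A call with a gripper value outside its range is refused whole. The fingers move at their own pace and stop on an object; "squeeze" is the grip in N (left out, the last holds). Time passes only in rows, so rows that do not move let the fingers close, or fill a call up. It gives the time, the measured TCP pose, the force and the opening at its end, in the units of the state.
- ctrl.read_state(): the state, without advancing time (a new reading comes with each control period).
- ctrl.read_camera(name): name is "scene" or "side" or "wrist"; returns a dict with "image" (480x640x3 uint8, red, green, blue), "mtx" (3x3 intrinsics, pixels), "pose" (4x4, takes a point from camera to world coordinates). Camera axes: x right, y down, z forward; pixel columns grow to the right and rows downward; lengths in mm; the calibration is good to about 2 mm. A picture is of the moment at which its call begins. There is no depth.
- ctrl.hand_in(): hands the job in, once; it reports no verdict.
Trained networks look in the newest picture that a camera, given by its name, has taken for a name from the list of things; names that differ only in an ending like _2 or _b are one class to them, and where a whole thing is asked for, a point or a joint stands for the part that bears it (a point fixed in the world has none). Each returns a list of dicts, best first, with "score" (0 to 1); they miss things now and then, are a little off and sometimes report something else, mostly with a low value. They report only what shows in the picture. A call takes as long as a camera call.
- ctrl.boxes_of(query, camera): "point" ([x, y, z] in mm, in world coordinates, good to about 4 mm: the middle of the surface that is visible of it).
The state is a dict: "t": time; "joints": joint angles; "qd": joint speeds; "joint_efforts": joint torques, N m; "tcp_pos": TCP position; "tcp_rot": TCP orientation; "force": force on the tool from outside, world axes, zero at the start; "torque": the same for the moment, N m; "width": opening from 0.0 (shut) to 1.0 (fully open).
Only numpy, scipy, OpenCV 4.12 (cv2) and the standard library are available. Lean on these libraries where they do the work, as an engineer would, in place of code of your own. Each camera call takes 0.05 s, during which the arm holds its last target.

## Task

On the resin curing unit, put a closed fingertip into the notch of the big blue timer dial and gently push it round until the dial's white index mark lines up with the green line on the white scale ring, then press the green start button fully down and let it come back up. Only push and press: do not turn the scale ring, do not shift or lift the unit, and leave everything else where it stands.

Things in the scene. Friction and masses are not known exactly. Their poses are not given: they have to be found in the camera images.
- unit: Curing unit, loose on rubber feet, 3 kg (slides at about 20 N sideways). Origin on the table, straight below the dial's axis; x to the unit's back (away from the robot at yaw 0), y to its left, z up. White panel, top at z 45 mm, x -105..105, y -225..105 mm; behind it a grey curing chamber with amber window, x 105..230, y -225..105, at most 96 mm high.
- dial (a joint): Angle of the blue dial (rad), about the vertical axis through the unit's origin, positive counter-clockwise from above, 0 when the white index mark points along the unit's +x. Turns endlessly, friction 0.07 N m (1.5 N at the notch), stays where left. Grey flange: radius 74 mm, z 51..55 mm. On it a blue ribbed wheel: radius 66 mm, top at z 77 mm, with one notch opposite the index mark.
- notch (a point): Middle of the dial's notch (finger scoop), on its floor (z 55 mm), 47 mm from the dial's axis, opposite the index mark; turns with the dial. Open upward and outward; inner side is a blue hub, radius 24 mm. Its two flat walls run outward 51 degrees either side of its middle, 53 mm apart across this point. Pushing either wall sideways, about the axis, turns the dial that way.
- index_mark (a point): Outer end of the dial's white index mark (3 mm wide line from the hub over the blue wheel to the flange's edge), 75 mm from the axis, z 55 mm. Turns with the dial.
- scale_ring (a joint): Angle of the white scale ring (rad), same axis and direction as the dial; 0 when the green line points along the unit's +x. Set beforehand, stiff, to be left as it is. A flat disc of radius 95 mm under the dial, z 46..50 mm, seen as a white rim with thin black lines every 15 degrees and one thick green line.
- green_line (a point): Inner end of the green line on the scale ring (6 mm wide, 18 mm long, radial), 75 mm from the axis, z 51 mm.
- start (a joint): Travel of the green start button (m): 0 up, 0.006 fully down; a spring returns it; fully down takes 5 N.
- start_top (a point): Centre of the button's green cap top (radius 15 mm), 67 mm above the table when up, at x 0, y -165 mm in the unit's frame. It is pressed straight down.
- puck: Bystander: cast yellow resin disc, 34 mm across, 18 mm high, standing on the front right corner of the unit's panel. Origin: centre of its underside.
- jar: Bystander: small green jar with white lid, 44 mm across, 60 mm high, on the table at the unit's left side. Origin: centre of its underside.
- mould_long: Bystander: pale silicone mould, 75 x 230 x 22 mm, on the black tray (fixed) at the robot's right. Origin: centre of its underside.
- mould_short: Bystander: pale silicone mould, 85 x 130 x 22 mm, on the black tray. Origin: centre of its underside.
- cup: Bystander: white measuring cup, 60 mm across, 65 mm high, on the black tray. Origin: centre of its underside.
- bottle: Bystander: white resin bottle, 72 mm across, 190 mm high, on the table at the left. Origin: centre of its underside.
- stick: Bystander: flat wooden stirring stick, 140 x 18 x 6 mm, on the table at the left. Origin: centre of its underside.

How it is judged:
By the outcome, as a careful person would: the job done as asked, in the order asked, and still so for the second after the job is handed in, with the robot touching nothing.
It also fails if it takes over 51 s, if anything falls off the work surface, if the arm or the gripper's body presses on something with over 40 N, if the wrist force passes 120 N, or if a joint passes its speed limit or range.

## Working session

There is one attempt and no reset: what is moved stays moved. The work goes in short steps, Python scripts to look and compute and a tool call to move; the robot and the scene stay as the last step left them, time stands still between calls to the robot, and variables do not carry over. Pictures are saved under pics/ and viewed, and the job is handed in when it is done.

Besides the shell and the picture viewer there is one more tool, called after ">>>" as a command line: name --argument value ..., lists and objects as JSON in quotes. servo_tool: Moves the arm, as the interface text tells. Its arguments: {"type":"object","properties":{"plan":{"type":"array","items":{"type":"number"}},"squeeze":{"type":"number"}},"required":["plan"]}

```bash
mkdir -p pics; ls; python3 - <<'E'
from station import ctrl
import cv2
s=ctrl.read_state();print(s['t'],s['tcp_pos'],s['tcp_rot'],s['width'])
for c in ["scene","side","wrist"]:
    d=ctrl.read_camera(c);cv2.imwrite(f"pics/a_{c}.png",d["image"][:,:,::-1]);print(c,d["mtx"].round(1).tolist(),d["pose"].round(3).tolist())
for q in ["unit","notch","index_mark","green_line","start_top","puck","jar"]:
    for c in ["scene","side"]:
        print(q,c,[(r["score"],[round(v) for v in r["point"]]) for r in ctrl.boxes_of(q,c)[:2]])
E
```

```text
pics
0.0 [229.7453438  607.20930445 230.1086804 ] [-179.43686226   89.84995623 -110.15805838] 0.9983719239675637
scene [[522.9, 0.0, 312.3], [0.0, 522.9, 243.6], [0.0, 0.0, 1.0]] [[0.136, 0.787, -0.602, 1337.252], [0.991, -0.109, 0.081, -98.082], [-0.001, -0.607, -0.795, 1204.427], [0.0, 0.0, 0.0, 1.0]]
side [[504.8, 0.0, 319.2], [0.0, 504.8, 235.3], [0.0, 0.0, 1.0]] [[-0.953, -0.214, 0.216, 174.689], [-0.304, 0.678, -0.669, 951.965], [-0.004, -0.703, -0.711, 1102.362], [0.0, 0.0, 0.0, 1.0]]
wrist [[414.8, 0.0, 328.2], [0.0, 414.8, 236.7], [0.0, 0.0, 1.0]] [[0.353, 0.886, 0.3, 152.143], [0.936, -0.334, -0.116, 637.187], [-0.003, 0.322, -0.947, 373.286], [0.0, 0.0, 0.0, 1.0]]
unit scene [(0.91, [648, -118, 76]), (0.61, [525, -218, 63])]
unit side [(0.73, [593, -62, 51])]
notch scene [(0.68, [545, -54, 79])]
notch side [(0.6, [521, -47, 75])]
index_mark scene [(0.75, [546, -58, 80])]
index_mark side [(0.93, [520, -46, 73])]
green_line scene [(0.6, [538, -55, 45])]
green_line side [(0.86, [500, -15, 49])]
start_top scene [(0.54, [518, -218, 66]), (0.19, [476, -504, 18])]
start_top side []
puck scene [(0.57, [523, -218, 67]), (0.53, [464, -249, 59])]
puck side [(0.42, [567, -520, 18])]
jar scene [(0.81, [555, 106, 52])]
jar side [(0.83, [539, 118, 51])]
```

View pics/a_scene.png

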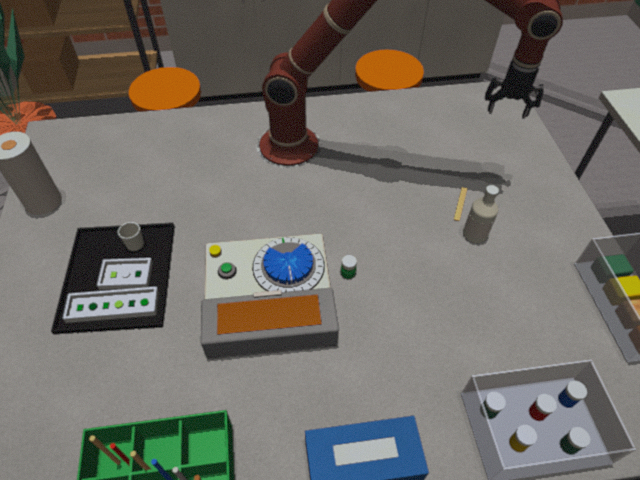

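View pics/a_side.png

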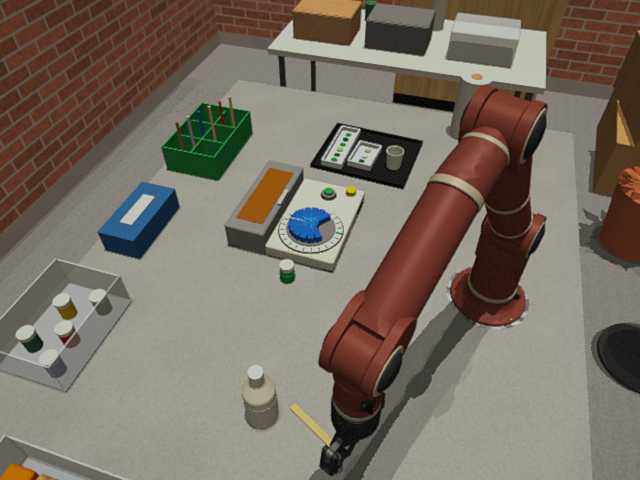

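```bash
python3 - <<'E'
import cv2,numpy as np
a=cv2.imread("pics/a_scene.png")[225:365,195:355];b=cv2.imread("pics/a_side.png")[155:285,220:380]
cv2.imwrite("pics/a_z1.png",cv2.resize(a,None,fx=5,fy=4.2,interpolation=cv2.INTER_CUBIC)[:590])
cv2.imwrite("pics/a_z1.png",cv2.resize(a[:115],None,fx=5,fy=5,interpolation=cv2.INTER_CUBIC))
cv2.imwrite("pics/a_z2.png",cv2.resize(b[:118],None,fx=5,fy=5,interpolation=cv2.INTER_CUBIC))
E
```

```text
(no output)
```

View pics/a_z1.png

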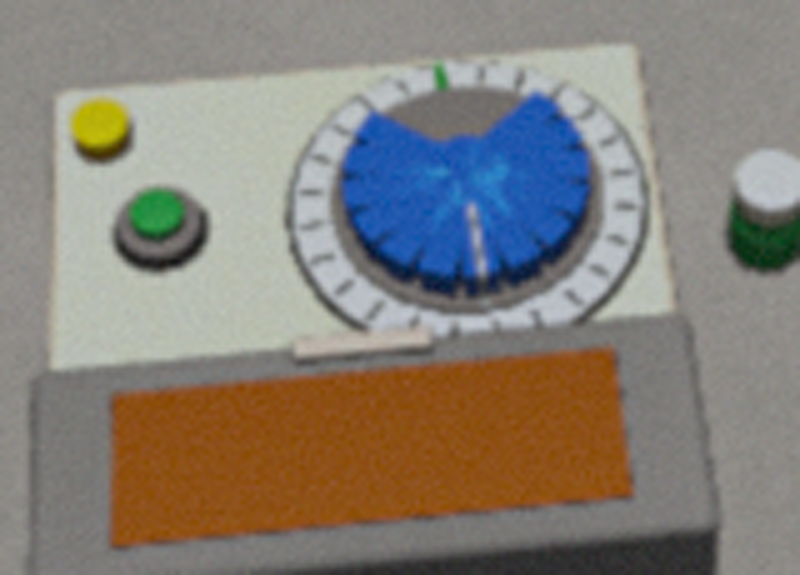

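View pics/a_z2.png

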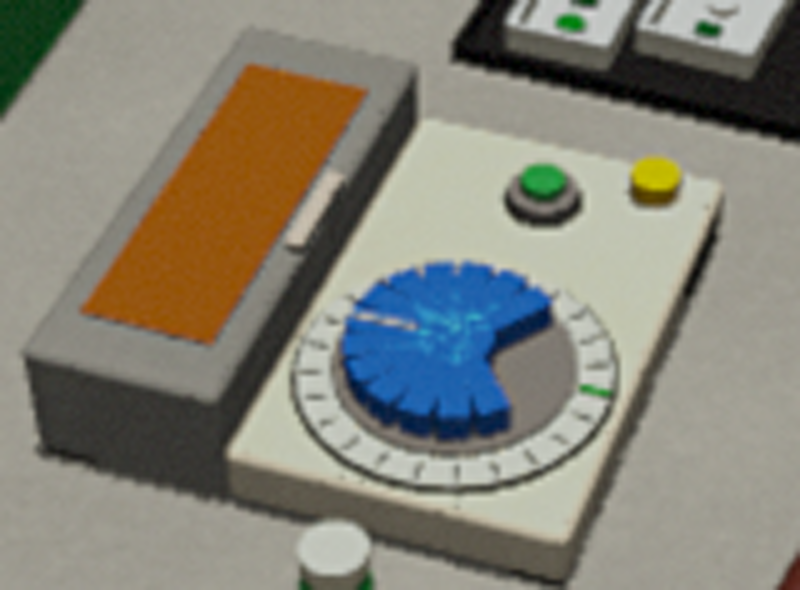

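```bash
cat > h.py <<'E'
import numpy as np
def ray(d,u,v,z):
    K=d["mtx"];P=d["pose"];r=P[:3,:3]@np.linalg.solve(K,[u,v,1.]);o=P[:3,3]
    return (o+r*(z-o[2])/r[2])[:2]
def proj(d,p):
    P=d["pose"];c=P[:3,:3].T@(np.asarray(p,float)-P[:3,3]);q=d["mtx"]@c
    return q[:2]/q[2]
E
python3 - <<'E'
from h import *
from station import ctrl
import pickle
from scipy.optimize import least_squares
D={c:ctrl.read_camera(c) for c in("scene","side")}
ob=[("scene",57,92,(-105,-225,45)),("scene",635,45,(-105,105,45)),("scene",158,212,(0,-165,67)),
("side",722,180,(-105,-225,45)),("side",572,545,(-105,105,45)),("side",543,180,(0,-165,67)),("side",230,458,(105,105,45)),("side",418,118,(105,-225,45))]
off={"scene":(195,225),"side":(220,155)}
def W(x,p):
    c,s=np.cos(x[2]),np.sin(x[2]);return np.array([x[0]+c*p[0]-s*p[1],x[1]+s*p[0]+c*p[1],p[2]])
M=[ray(D[c],u/5+off[c][0],v/5+off[c][1],p[2]) for c,u,v,p in ob]
f=lambda x:np.concatenate([m-W(x,o[3])[:2] for m,o in zip(M,ob)])
r=least_squares(f,[520,-50,0]);x=r.x;print(x[:2],np.degrees(x[2]));print(f(x).reshape(-1,2).round(1))
for n,c,u,v,z in[("gl","scene",440,76,51),("gl","side",598,391,51),("idx_in","scene",472,205,77),("idx_rim","scene",482,278,77),("idx_rim","side",357,317,77),("idx_in","side",415,326,77)]:
    w=ray(D[c],u/5+off[c][0],v/5+off[c][1],z);d=w-x[:2];print(n,c,w.round(),np.hypot(*d).round(1),np.degrees(np.arctan2(d[1],d[0])-x[2]).round(1))
E
```

```text
[526.16119365 -53.0021246 ] -1.0481713320684296
[[ 1.5  3.5]
 [ 6.5 -1.8]
 [ 0.7  0.6]
 [ 1.1 -0.9]
 [-1.6 -1.5]
 [-2.3  0.5]
 [-4.7 -2.3]
 [-1.3  1.9]]
gl scene [441. -60.] 85.2 -174.4
gl side [440. -63.] 87.0 -172.6
idx_in scene [549. -53.] 22.9 2.0
idx_rim scene [595. -53.] 69.2 1.4
idx_rim side [586. -54.] 59.9 0.0
idx_in side [551. -57.] 25.0 -8.3
```

>>> servo_tool --plan '[-1, 20, -40, 10, 0, 0, -8, -1, 22, -44, 5, 0, 0, -8, -1, 22, -44, 0, 0, 0, -8, -1, 22, -44, 0, 0, 0, -8, -1, 22, -44, 0, 0, 0, -8, -1, 22, -44, 0, 0, 0, -8, -1, 22, -44, 0, 0, 0, -8, -1, 22, -44, 0, 0, 0, -8, -1, 22, -44, 0, 0, 0, -8, -1, 22, -44, 0, 0, 0, -3]' --squeeze 20

```text
t: 1.95
tcp_pos: [444.4, 169.7, 248.0]
tcp_rot: [55.2, 89.1, 47.5]
force: [0.8, 0.9, 0.6]
width: -0.002
```

>>> servo_tool --plan '[-1, 5, -45, 0, 0, 0, 0, -1, 5, -45, 0, 0, 0, 0, -1, 5, -45, 0, 0, 0, 0, -1, 5, -45, 0, 0, 0, 0, -1, 5, -30, 0, 0, 0, 0, -1, 0, -10, 0, 0, 0, 0, -1, 0, 0, 0, 0, 0, 0, -1, 0, 0, 0, 0, 0, 0, -1, 0, 0, 0, 0, 0, 0, -1, 0, 0, 0, 0, 0, 0]'

```text
t: 2.95
tcp_pos: [472.7, -61.5, 250.6]
tcp_rot: [39.4, 88.6, 31.3]
force: [-0.2, -0.1, 0.4]
width: 0.0
```

```bash
cat > look.py <<'E'
import sys,cv2,pickle
from station import ctrl
s=ctrl.read_state();print(s['t'],s['tcp_pos'].round(1) if hasattr(s['tcp_pos'],'round') else s['tcp_pos'],s['tcp_rot'],s['force'],s['joints'])
t=sys.argv[1]
for c in sys.argv[2:]:
    d=ctrl.read_camera(c);cv2.imwrite(f"pics/{t}_{c}.png",d["image"][:,:,::-1]);pickle.dump(d,open(f"{t}_{c}.pkl","wb"))
E
python3 look.py b wrist
```

```text
2.95 [472.7 -61.5 250.6] [39.44010319 88.63152992 31.28285117] [-0.23417021 -0.14717505  0.42259745] [-14.56693657  19.54959304  26.97749776 108.97125778 -12.10775841
  53.0636251   10.08397216]
```

View pics/b_wrist.png

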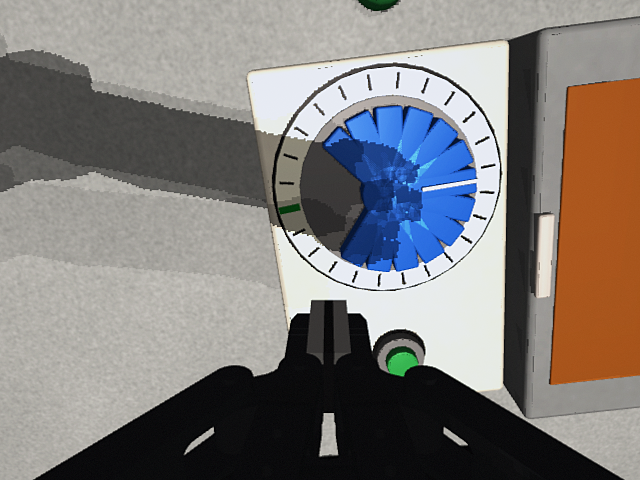

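```bash
cat > meas.py <<'E'
import sys,pickle,cv2
from h import *
from scipy.optimize import least_squares
t=sys.argv[1];d=pickle.load(open(t,"rb"));im=d["image"]
c0=np.array([float(sys.argv[2]),float(sys.argv[3])])
g=cv2.cvtColor(im,cv2.COLOR_RGB2GRAY).astype(float)
def samp(p):
    u,v=proj(d,p)
    return cv2.getRectSubPix(im.astype(np.float32),(1,1),(float(u),float(v)))[0,0] if 0<u<639 and 0<v<479 else None
# rim: dark outline at r~95, z 50, via radial gradient minimum
pts=[]
for a in np.radians(np.arange(0,360,4)):
    rs=np.arange(88,104,.4);v=[samp([c0[0]+r*np.cos(a),c0[1]+r*np.sin(a),48]) for r in rs]
    if any(x is None for x in v): continue
    v=np.array([x.mean() for x in v]);i=v.argmin()
    if v[i]<.5*np.median(v): pts.append(c0+rs[i]*np.array([np.cos(a),np.sin(a)]))
pts=np.array(pts)
f=lambda x:np.hypot(*(pts-x[:2]).T)-x[2]
r=least_squares(f,[*c0,95],loss="soft_l1");c=r.x[:2];print("rim",len(pts),r.x.round(1),"rms",np.std(f(r.x)).round(2))
# green line, polar unwrapped
def polar(rs,z,score):
    A=np.radians(np.arange(0,360,.25));S=np.zeros(len(A))
    for i,a in enumerate(A):
        for R in rs:
            p=samp([c[0]+R*np.cos(a),c[1]+R*np.sin(a),z])
            if p is not None:S[i]+=score(p)
    S=np.maximum(S,0);k=S.argmax();dd=(np.arange(len(A))-k+720)%1440-720;m=abs(dd)<24
    w=S[m];return (k*.25+(dd[m]*w).sum()/w.sum()*.25,S.max())
gl=polar(np.arange(80,91,1),51,lambda p:max(0,p[1]-max(p[0],p[2])-15))
print("green",gl)
im_=polar(np.arange(40,62,1),77,lambda p:1. if p[0]>140 and p[0]>.65*p[2] else 0.)
print("mark z77",im_)
fm=polar(np.arange(68,73,1),55,lambda p:max(0,p.min()-150))
print("mark flange",fm)
print("mark-green",(im_[0]-gl[0]+180)%360-180)
E
python3 meas.py b_wrist.pkl 526 -53
python3 - <<'E'
import pickle
from h import *
d=pickle.load(open("b_wrist.pkl","rb"))
for n,u,v,z in[("FL",248,71,45),("BL",510,40,45),("BR",503,390,45),("btn",403,364,67),("mi",423,189,77),("mo",476,182,77)]:print(n,ray(d,u,v,z).round(1))
print(d["pose"].round(2))
E
```

```text
rim 87 [527.1 -56.3  95.9] rms 2.29
green (np.float64(183.96447150526043), np.float64(320.2788314819336))
mark z77 (np.float64(1.1175078864353312), np.float64(22.0))
mark flange (np.float64(356.8642003149624), np.float64(482.1416931152344))
mark-green 177.1530363811749
FL [428.7  50.3]
BL [633.5  43.9]
BR [ 624.2 -282.2]
btn [ 523.2 -219.7]
mi [551.2 -55.7]
mo [592.5 -56.2]
[[ 9.9000e-01 -1.4000e-01 -3.0000e-02  4.8139e+02]
 [-1.4000e-01 -9.4000e-01 -3.1000e-01  1.9110e+01]
 [ 2.0000e-02  3.1000e-01 -9.5000e-01  3.9489e+02]
 [ 0.0000e+00  0.0000e+00  0.0000e+00  1.0000e+00]]
```

>>> servo_tool --plan '[-1, 0, 2, -20, 0, 0, 0, -1, 0, 2, -20, 0, 0, 0, -1, 0, 1, -20, 0, 0, 0, -1, 0, 0, -20, 0, 0, 0, -1, 0, 0, -20, 0, 0, 0, -1, 0, 0, -20, 0, 0, 0, -1, 0, 0, -20, 0, 0, 0, -1, 0, 0, -10, 0, 0, 0, -1, 0, 0, 0, 0, 0, 0, -1, 0, 0, 0, 0, 0, 0]'

```text
t: 4.0
tcp_pos: [475.8, -44.8, 96.6]
tcp_rot: [41.2, 88.2, 34.2]
force: [-0.1, -0.4, 0.3]
width: 0.002
```

```bash
python3 look.py c wrist
```

```text
4.0 [475.8 -44.8  96.6] [41.19894023 88.21882303 34.24878786] [-0.09379923 -0.39261397  0.31273985] [ -9.16262219  32.43086009  18.45912751 119.40856518 -22.28055805
  30.03002692  18.90640886]
```

View pics/c_wrist.png

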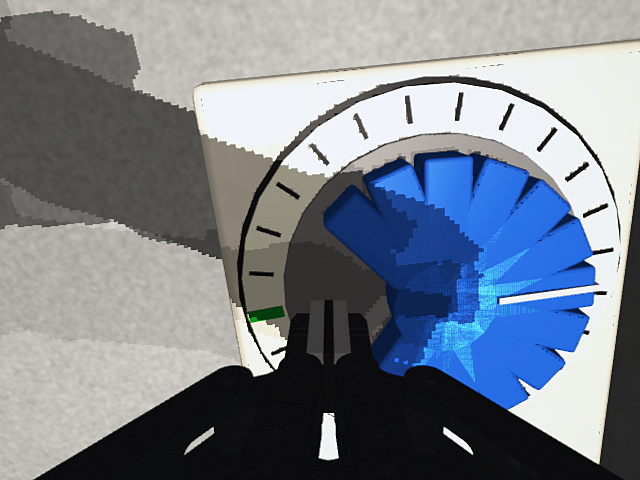

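>>> servo_tool --plan '[-1, -2, -6, 0, 0, 0, 0, -1, -1, -6, 0, 0, 0, 0, -1, 0, -2, -6, 0, 0, 0, -1, 0, -1, -6, 0, 0, 0, -1, 0, -1, -6, 0, 0, 0, -1, 0, -1, -6, 0, 0, 0, -1, 0, 0, -6, 0, 0, 0, -1, 0, 0, -4, 0, 0, 0, -1, 0, 0, 0, 0, 0, 0, -1, 0, 0, 0, 0, 0, 0]'

```text
t: 5.05
tcp_pos: [473.9, -63.8, 61.6]
tcp_rot: [36.4, 88.0, 29.5]
force: [0.4, -0.2, 0.0]
width: -0.002
```

```bash
cat > arc.py <<'E'
import sys,numpy as np
from station import ctrl
p=np.array(ctrl.read_state()['tcp_pos']);c=np.array([527,-56.]);r=53
q=p[:2]-c;print("polar",np.degrees(np.arctan2(q[1],q[0]))%360,np.hypot(*q),"z",p[2])
a0,a1=np.degrees(np.arctan2(q[1],q[0]))%360,float(sys.argv[1])
if a0>270 and a1<90:a0-=360
if a1<0 and a0>270:a0-=360
T=np.radians(np.linspace(a0,a1,11)[1:]);X=np.c_[c[0]+r*np.cos(T),c[1]+r*np.sin(T)]
print(np.diff(np.vstack([p[:2],X]),axis=0).round(1).tolist())
E
python3 arc.py 135
```

```text
polar 188.39700363154864 53.64878876806391 z 61.56579992903939
[[0.1, 5.0], [-0.0, 4.9], [0.4, 4.9], [0.9, 4.9], [1.3, 4.8], [1.8, 4.6], [2.2, 4.4], [2.6, 4.2], [3.0, 3.9], [3.3, 3.7]]
```

>>> servo_tool --plan '[-1, 0, 5, 0, 0, 0, 0, -1, 0, 5, 0, 0, 0, 0, -1, 0.4, 5, 0, 0, 0, 0, -1, 0.9, 5, 0, 0, 0, 0, -1, 1.3, 4.8, 0, 0, 0, 0, -1, 1.8, 4.6, 0, 0, 0, 0, -1, 2.2, 4.4, 0, 0, 0, 0, -1, 2.6, 4.2, 0, 0, 0, 0, -1, 3, 4, 0, 0, 0, 0, -1, 3.3, 3.7, 0, 0, 0, 0]'

```text
t: 6.05
tcp_pos: [489.5, -15.9, 62.1]
tcp_rot: [33.5, 88.1, 26.5]
force: [-1.2, -0.9, 0.2]
width: -0.003
```

```bash
python3 arc.py 85; python3 look.py d wrist
```

```text
polar 133.0409041743772 54.90441065308841 z 62.13911066483962
[[4.7, 1.5], [3.6, 2.6], [3.8, 2.3], [4.0, 2.0], [4.1, 1.6], [4.3, 1.3], [4.3, 0.9], [4.4, 0.5], [4.4, 0.2], [4.4, -0.2]]
6.05 [489.5 -15.9  62.1] [33.54826789 88.0973138  26.47832158] [-1.24774018 -0.93060522  0.2194228 ] [-11.28189798  36.52922894  16.56175063 119.22778579 -25.12973779
  25.86424306  17.66991421]
```

View pics/d_wrist.png

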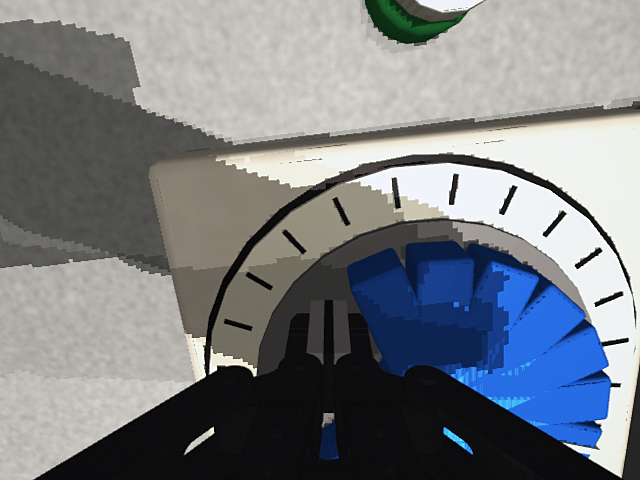

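>>> servo_tool --plan '[-1, 4.7, 1.5, 0, 0, 0, 0, -1, 3.6, 2.6, 0, 0, 0, 0, -1, 3.8, 2.3, 0, 0, 0, 0, -1, 4, 2, 0, 0, 0, 0, -1, 4.1, 1.6, 0, 0, 0, 0, -1, 4.3, 1.3, 0, 0, 0, 0, -1, 4.3, 0.9, 0, 0, 0, 0, -1, 4.4, 0.5, 0, 0, 0, 0, -1, 4.4, 0.2, 0, 0, 0, 0, -1, 4.4, -0.2, 0, 0, 0, 0]'

```text
t: 7.1
tcp_pos: [533.0, 0.8, 61.2]
tcp_rot: [44.5, 88.3, 37.6]
force: [-1.1, -0.4, -0.2]
width: -0.001
```

```bash
python3 arc.py 40
```

```text
polar 83.96186933249781 57.069442908552325 z 61.16109783760348
[[3.6, -4.6], [4.0, -0.9], [3.9, -1.2], [3.8, -1.5], [3.7, -1.8], [3.5, -2.0], [3.3, -2.3], [3.2, -2.6], [3.0, -2.8], [2.7, -3.0]]
```

>>> servo_tool --plan '[-1, 4, -2, 0, 0, 0, 0, -1, 4, -2, 0, 0, 0, 0, -1, 4, -2, 0, 0, 0, 0, -1, 3.8, -2, 0, 0, 0, 0, -1, 3.7, -2.2, 0, 0, 0, 0, -1, 3.5, -2.5, 0, 0, 0, 0, -1, 3.3, -2.7, 0, 0, 0, 0, -1, 3.1, -3, 0, 0, 0, 0, -1, 2.8, -3, 0, 0, 0, 0, -1, 2.5, -3, 0, 0, 0, 0]'

```text
t: 8.1
tcp_pos: [571.4, -23.5, 61.1]
tcp_rot: [48.2, 88.2, 41.4]
force: [-1.2, 1.7, 0.9]
width: -0.002
```

```bash
python3 arc.py 10; python3 look.py e wrist side
```

```text
polar 36.21812629235117 55.08258816586756 z 61.07992401333766
[[-0.3, -3.2], [1.3, -2.1], [1.2, -2.1], [1.1, -2.2], [1.0, -2.2], [0.9, -2.3], [0.8, -2.3], [0.7, -2.3], [0.6, -2.4], [0.5, -2.4]]
8.1 [571.4 -23.5  61.1] [48.2273546  88.16317001 41.41219419] [-1.15293214  1.6795034   0.89331551] [-10.64044235  41.58412922  18.28285562 105.99282881 -23.72824694
  34.88433581  15.95899159]
```

View pics/e_wrist.png

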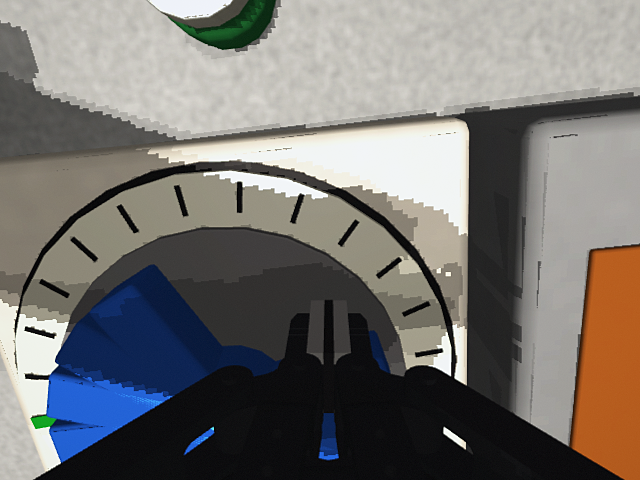

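View pics/e_side.png

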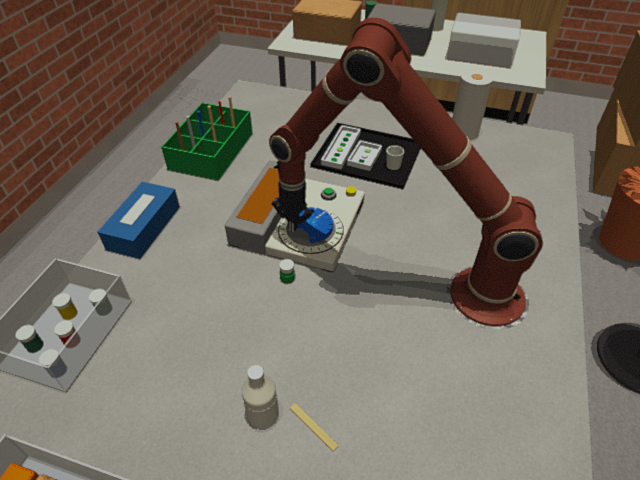

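>>> servo_tool --plan '[-1, 0.8, -2.3, 0, 0, 0, 0, -1, 0.8, -2.3, 0, 0, 0, 0, -1, 0.8, -2.3, 0, 0, 0, 0, -1, 0.8, -2.3, 0, 0, 0, 0, -1, 0.6, -2.3, 0, 0, 0, 0, -1, 0.6, -2.3, 0, 0, 0, 0, -1, 0.5, -2.3, 0, 0, 0, 0, -1, 0.4, -2.3, 0, 0, 0, 0, -1, 0, 0, 0, 0, 0, 0, -1, 0, 0, 0, 0, 0, 0]'

```text
t: 9.2
tcp_pos: [578.2, -43.2, 61.5]
tcp_rot: [45.7, 88.0, 38.9]
force: [-0.8, 2.4, -0.9]
width: -0.002
```

```bash
python3 arc.py 0;python3 look.py f wrist scene side; python3 -c "
import cv2
a=cv2.imread('pics/f_scene.png')[225:340,195:355];b=cv2.imread('pics/f_side.png')[165:275,260:380]
cv2.imwrite('pics/f_z1.png',cv2.resize(a,None,fx=5,fy=5,interpolation=2));cv2.imwrite('pics/f_z2.png',cv2.resize(b,None,fx=5,fy=5,interpolation=2))"
```

```text
polar 13.988873035941907 52.78722260995452 z 61.46416396313918
[[0.5, -1.2], [0.3, -1.3], [0.2, -1.3], [0.2, -1.3], [0.2, -1.3], [0.1, -1.3], [0.1, -1.3], [0.1, -1.3], [0.0, -1.3], [0.0, -1.3]]
9.2 [578.2 -43.2  61.5] [45.70482627 88.03793912 38.86947537] [-0.78844721  2.37813725 -0.93862115] [ -8.48586855  41.98053985  18.13811274 104.76636626 -23.45050819
  35.55348543  17.48521292]
```

View pics/f_z1.png

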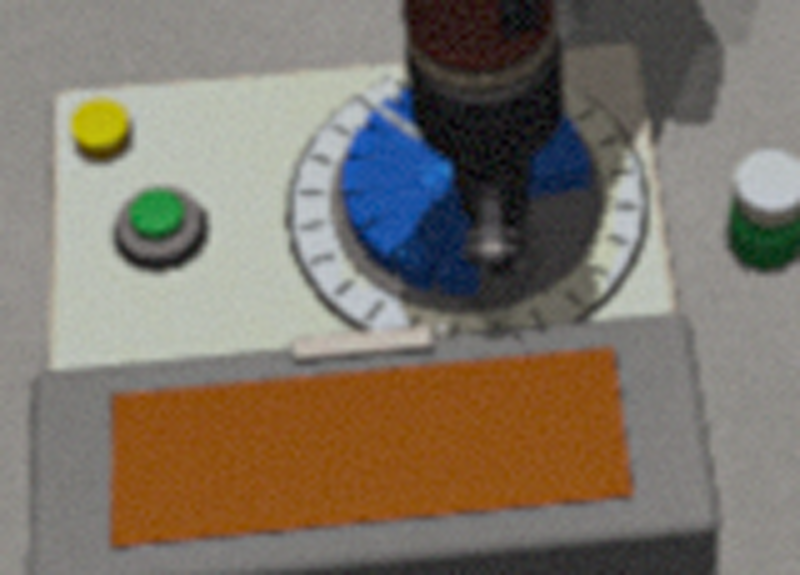

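View pics/f_z2.png

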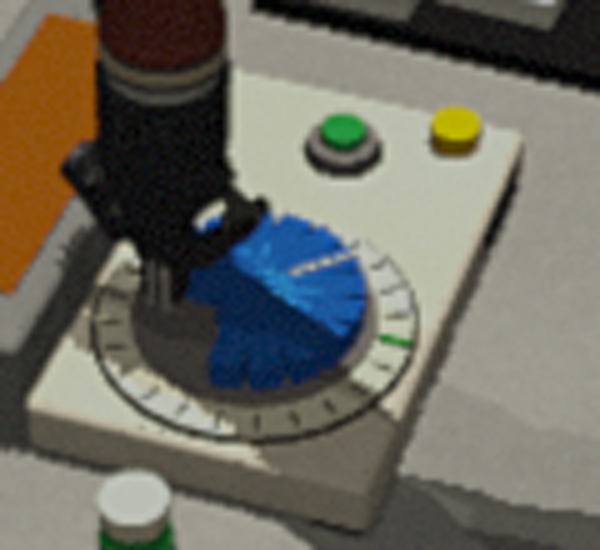

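```bash
cat > ms.py <<'E'
import sys,pickle
from h import *
c=np.array([526.5,-56.])
# args: pkl then u,v,z,...
d=pickle.load(open(sys.argv[1],"rb"))
v=list(map(float,sys.argv[2:]))
for i in range(0,len(v),3):
    w=ray(d,*v[i:i+3]);q=w-c;print(w.round(1),np.hypot(*q).round(1),np.degrees(np.arctan2(q[1],q[0])).round(1))
E
python3 ms.py f_side.pkl 317.6 219.4 77 331.4 215.6 77 339 233.4 51
python3 ms.py f_scene.pkl 279.4 252 77 270.6 246.4 77
python3 arc.py -18
```

```text
[510.9 -73.2] 23.3 -132.2
[ 476.8 -101.1] 67.1 -137.7
[441.2 -61.3] 85.5 -176.4
[499.9 -74.2] 32.2 -145.6
[478.  -95.9] 62.9 -140.6
polar 14.014302239069618 52.756211645638714 z 61.442718363838075
[[0.9, -2.8], [0.5, -2.9], [0.3, -2.9], [0.1, -3.0], [-0.0, -3.0], [-0.2, -3.0], [-0.4, -2.9], [-0.5, -2.9], [-0.7, -2.9], [-0.8, -2.8]]
```

>>> servo_tool --plan '[-1, 0.7, -2.7, 0, 0, 0, 0, -1, 0.5, -2.8, 0, 0, 0, 0, -1, 0.3, -2.8, 0, 0, 0, 0, -1, 0.1, -2.8, 0, 0, 0, 0, -1, 0, -2.8, 0, 0, 0, 0, -1, -0.2, -2.8, 0, 0, 0, 0, -1, -0.4, -2.8, 0, 0, 0, 0, -1, -0.5, -2.8, 0, 0, 0, 0, -1, -0.6, -2.5, 0, 0, 0, 0, -1, 0, 0, 0, 0, 0, 0]'

```text
t: 10.35
tcp_pos: [579.2, -69.4, 61.9]
tcp_rot: [44.4, 87.9, 37.6]
force: [0.3, 1.4, 0.3]
width: 0.001
```

```bash
python3 arc.py -20;python3 look.py g wrist scene side; python3 -c "
import cv2
b=cv2.imread('pics/g_side.png')[165:275,260:380]
cv2.imwrite('pics/g_z2.png',cv2.resize(b,None,fx=5,fy=5,interpolation=2))"
```

```text
polar 345.60541240605335 53.8419872247882 z 61.86680077062366
[[-0.9, -0.3], [-0.1, -0.5], [-0.1, -0.5], [-0.1, -0.5], [-0.2, -0.5], [-0.2, -0.5], [-0.2, -0.5], [-0.2, -0.5], [-0.2, -0.5], [-0.2, -0.5]]
10.35 [579.2 -69.4  61.9] [44.38914328 87.91262079 37.59661549] [0.32482604 1.43451772 0.28432069] [ -5.61588056  42.09386478  17.79530841 104.22585077 -23.15401455
  35.81810218  19.78604542]
```

View pics/g_z2.png

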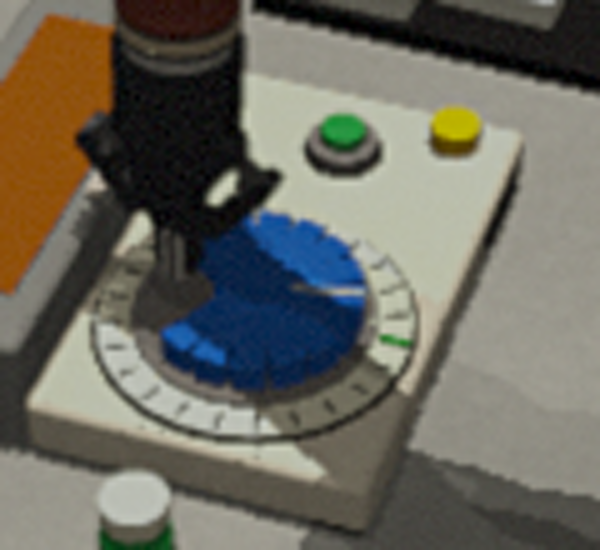

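View pics/g_wrist.png

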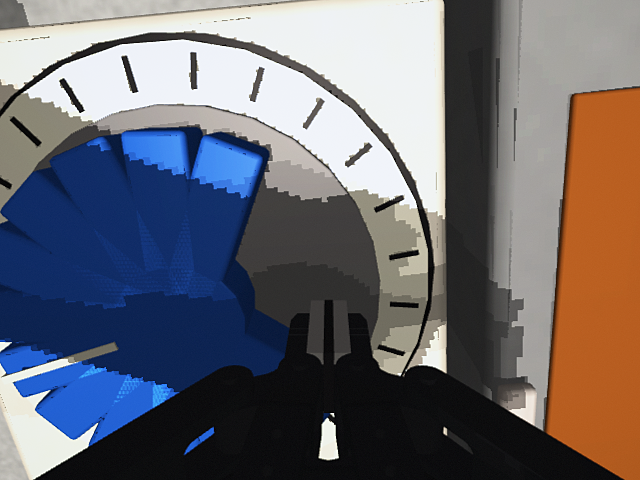

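```bash
python3 ms.py g_side.pkl 318.4 222.4 77 332.8 223.6 77;python3 ms.py g_wrist.pkl 118 347 77 14 377 77;
```

```text
[504.8 -61.8] 22.5 -165.1
[463.1 -69.6] 64.9 -167.9
[504.7 -61.8] 22.5 -165.0
[465.  -68.9] 62.8 -168.2
```

>>> servo_tool --plan '[-1, 1, 3, 0, 0, 0, 0, -1, 0, 1, 20, 0, 0, 0, -1, 0, 0, 30, 0, 0, 0, -1, -10, 0, 30, 0, 0, 0, -1, -15, 0, 30, 0, 0, 0, -1, -20, 0, 30, 0, 0, 0, -1, -20, 0, 30, 0, 0, 0, -1, -10, 0, 10, 0, 0, 0, -1, 0, 0, 0, 0, 0, 0, -1, 0, 0, 0, 0, 0, 0]'

```text
t: 11.5
tcp_pos: [502.5, -68.2, 246.5]
tcp_rot: [33.4, 88.1, 26.6]
force: [-0.1, -0.7, -0.8]
width: -0.003
```

```bash
python3 look.py i wrist; python3 meas.py i_wrist.pkl 527 -56
```

```text
11.5 [502.5 -68.2 246.5] [33.39068749 88.09134582 26.55937204] [-0.13098923 -0.70942496 -0.80783722] [-12.70484417  22.33808897  26.22711869 105.4051252  -13.52364628
  53.60941826  12.81111924]
rim 85 [527.1 -56.4  96. ] rms 1.5
green (np.float64(183.76660901699913), np.float64(469.7176094055176))
mark z77 (np.float64(1.732276119402985), np.float64(21.0))
mark flange (np.float64(116.45495740678028), np.float64(127.10751342773438))
mark-green 177.96566710240387
```

View pics/i_wrist.png

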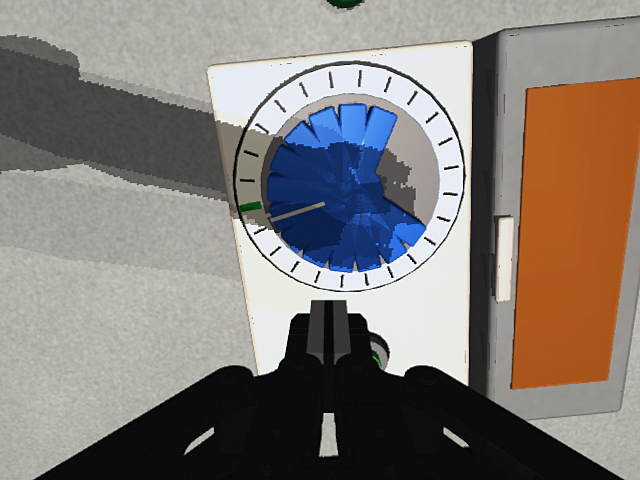

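```bash
cat >> meas.py <<'E'
A=np.radians(np.arange(0,360,.25));
def prof(rs,z):
    S=np.zeros(len(A))
    for i,a in enumerate(A):
        for R in rs:
            p=samp([c[0]+R*np.cos(a),c[1]+R*np.sin(a),z])
            if p is not None:S[i]+=p[0]/(p[2]+20)
    return S/len(rs)
for rs in(np.arange(28,45),np.arange(45,64)):
    S=prof(rs,77);C=S-np.maximum(np.roll(S,28),np.roll(S,-28));k=C.argmax()
    dd=(np.arange(len(A))-k+720)%1440-720;m=abs(dd)<24;b=S[m].min();w=np.maximum(S[m]-b-.3*(S[k]-b),0)
    a=k*.25+(dd[m]*w).sum()/w.sum()*.25
    print("mark",rs[0],round(a,2),"c",C[k].round(2),"diff to green",round((a-gl[0]+180)%360-180,2))
E
python3 meas.py i_wrist.pkl 527 -56; python3 ms.py i_wrist.pkl 324 203 77 271 220 77 250 206 51
```

```text
rim 85 [527.1 -56.4  96. ] rms 1.5
green (np.float64(183.76660901699913), np.float64(469.7176094055176))
mark z77 (np.float64(1.732276119402985), np.float64(21.0))
mark flange (np.float64(116.45495740678028), np.float64(127.10751342773438))
mark-green 177.96566710240387
mark 28 191.01 c 0.88 diff to green 7.24
mark 45 191.03 c 0.88 diff to green 7.27
[504.5 -61. ] 22.5 -167.3
[461.7 -69.3] 66.1 -168.4
[442.5 -61.8] 84.2 -176.0
```

>>> servo_tool --plan '[-1, 20, 1, -10, 0, 0, 0, -1, 20, 1, -20, 0, 0, 0, -1, 20, 0, -25, 0, 0, 0, -1, 15, 0, -25, 0, 0, 0, -1, 2, 0, -25, 0, 0, 0, -1, 0, 0, -25, 0, 0, 0, -1, 0, 0, -15, 0, 0, 0, -1, 0, 0, 0, 0, 0, 0, -1, 0, 0, 0, 0, 0, 0, -1, 0, 0, 0, 0, 0, 0]'

```text
t: 12.55
tcp_pos: [582.5, -64.3, 79.0]
tcp_rot: [63.3, 89.0, 56.6]
force: [-0.4, 0.2, -0.2]
width: 0.001
```

>>> servo_tool --plan '[-1, -2, 2, 0, 0, 0, 0, -1, -1, 0, -3, 0, 0, 0, -1, 0, 0, -4, 0, 0, 0, -1, 0, 0, -4, 0, 0, 0, -1, 0, 0, -4, 0, 0, 0, -1, 0, 0, -2, 0, 0, 0, -1, 0, 0, 0, 0, 0, 0, -1, 0, 0, 0, 0, 0, 0, -1, 0, 0, 0, 0, 0, 0, -1, 0, 0, 0, 0, 0, 0]'

```text
t: 13.55
tcp_pos: [581.3, -62.3, 63.6]
tcp_rot: [48.7, 88.7, 42.0]
force: [-1.3, 0.2, -0.1]
width: -0.002
```

>>> servo_tool --plan '[-1, -0.5, -1.5, 0, 0, 0, 0, -1, -0.5, -1.5, 0, 0, 0, 0, -1, -0.5, -1.5, -0.5, 0, 0, 0, -1, -0.5, -1.5, -0.5, 0, 0, 0, -1, -0.5, -1.5, 0, 0, 0, 0, -1, -0.5, -1.5, 0, 0, 0, 0, -1, -0.5, -1.5, 0, 0, 0, 0, -1, -0.3, -1.5, 0, 0, 0, 0, -1, 0, 0, 0, 0, 0, 0, -1, 0, 0, 0, 0, 0, 0]'

```text
t: 14.55
tcp_pos: [577.8, -72.5, 62.8]
tcp_rot: [54.1, 88.6, 47.5]
force: [-0.3, 1.9, 0.5]
width: -0.0
```

```bash
python3 look.py k wrist side; python3 -c "
import cv2
b=cv2.imread('pics/k_side.png')[165:275,260:380]
cv2.imwrite('pics/k_z2.png',cv2.resize(b,None,fx=5,fy=5,interpolation=2))"
```

```text
14.55 [577.8 -72.5  62.8] [54.1040786  88.55938573 47.54694806] [-0.318203    1.92271752  0.46117604] [ -5.79392962  42.24009716  18.42908385 103.7876051  -22.83388802
  36.8485826   19.9412246 ]
```

View pics/k_wrist.png

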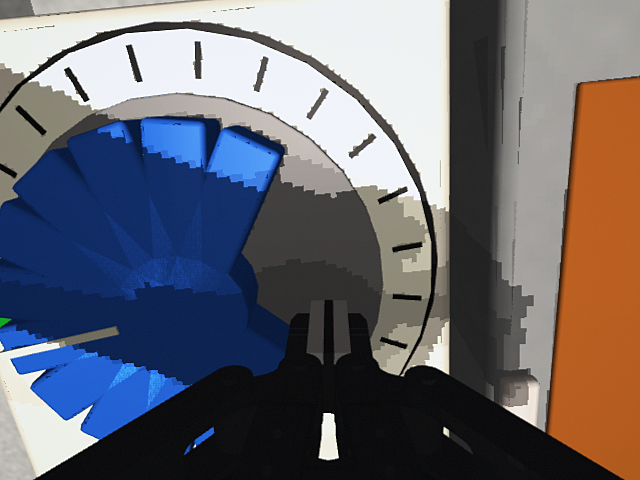

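View pics/k_z2.png

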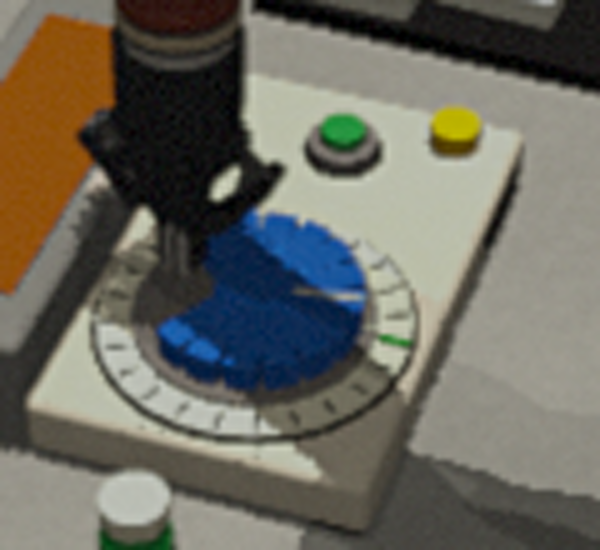

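```bash
cat > mk.py <<'E'
import sys,pickle,cv2
from h import *
c=np.array([527.1,-56.4]);A=np.arange(150,220,.25)
for f in sys.argv[1:]:
    d=pickle.load(open(f,"rb"));im=d["image"].astype(np.float32)
    for rs in (np.arange(28,42),np.arange(42,58)):
        S=[]
        for a in np.radians(A):
            q=[cv2.getRectSubPix(im,(1,1),tuple(map(float,proj(d,[c[0]+R*np.cos(a),c[1]+R*np.sin(a),77]))))[0,0] for R in rs]
            S.append(np.mean([p[0]/(p[2]+20) for p in q]))
        S=np.array(S);C=S-np.maximum(np.roll(S,28),np.roll(S,-28));C[:30]=C[-30:]=0;k=C.argmax();m=slice(k-20,k+21);w=np.maximum(S[m]-.5*S[k],0)
        print(f,rs[0],((A[m]*w).sum()/w.sum()).round(2),C[k].round(2))
E
python3 mk.py g_wrist.pkl i_wrist.pkl k_wrist.pkl
```

```text
g_wrist.pkl 28 191.42 0.86
g_wrist.pkl 42 191.34 0.82
i_wrist.pkl 28 191.03 0.89
i_wrist.pkl 42 191.05 0.89
k_wrist.pkl 28 187.2 0.87
k_wrist.pkl 42 187.14 0.85
```

>>> servo_tool --plan '[-1, -0.2, -0.6, 0, 0, 0, 0, -1, -0.2, -0.6, 0, 0, 0, 0, -1, -0.2, -0.6, 0, 0, 0, 0, -1, -0.2, -0.6, 0, 0, 0, 0, -1, -0.2, -0.5, 0, 0, 0, 0, -1, 0, 0, 0, 0, 0, 0, -1, 0, 0, 0, 0, 0, 0, -1, 0, 0, 0, 0, 0, 0, -1, 0, 0, 0, 0, 0, 0, -1, 0, 0, 0, 0, 0, 0]'

```text
t: 15.65
tcp_pos: [576.8, -74.7, 62.8]
tcp_rot: [56.3, 88.5, 49.7]
force: [1.1, 2.3, 0.1]
width: -0.003
```

```bash
python3 look.py l wrist; python3 mk.py l_wrist.pkl
```

```text
15.65 [576.8 -74.7  62.8] [56.26321596 88.51229788 49.73742318] [1.07948319 2.28837189 0.10745247] [ -5.47892479  42.1930952   18.32516141 103.88533594 -22.84644953
  36.80902497  20.24308761]
l_wrist.pkl 28 184.16 0.87
l_wrist.pkl 42 184.04 0.86
```

>>> servo_tool --plan '[-1, 1, 3, 0, 0, 0, 0, -1, 0, 1, 20, 0, 0, 0, -1, 0, 0, 30, 0, 0, 0, -1, -10, 0, 30, 0, 0, 0, -1, -15, 0, 30, 0, 0, 0, -1, -20, 0, 30, 0, 0, 0, -1, -20, 0, 30, 0, 0, 0, -1, -10, 0, 10, 0, 0, 0, -1, 0, 0, 0, 0, 0, 0, -1, 0, 0, 0, 0, 0, 0]'

```text
t: 16.7
tcp_pos: [498.3, -77.9, 247.0]
tcp_rot: [36.9, 89.0, 30.0]
force: [-0.3, 0.2, -0.2]
width: -0.003
```

```bash
python3 look.py m wrist; python3 meas.py m_wrist.pkl 527 -56
```

```text
16.7 [498.3 -77.9 247. ] [36.88063294 88.99954167 30.01242866] [-0.32220837  0.24228922 -0.22701297] [-12.18188834  22.50571645  26.81481335 105.15455297 -13.08382972
  54.52137737  13.52995765]
rim 89 [527.  -56.4  96. ] rms 1.77
green (np.float64(183.9716769505681), np.float64(474.43925857543945))
mark z77 (np.float64(18.454712041884818), np.float64(22.0))
mark flange (np.float64(122.4969370373676), np.float64(121.22877502441406))
mark-green -165.5169649086833
mark 28 183.76 c 0.91 diff to green -0.21
mark 45 183.75 c 0.91 diff to green -0.22
```

View pics/m_wrist.png

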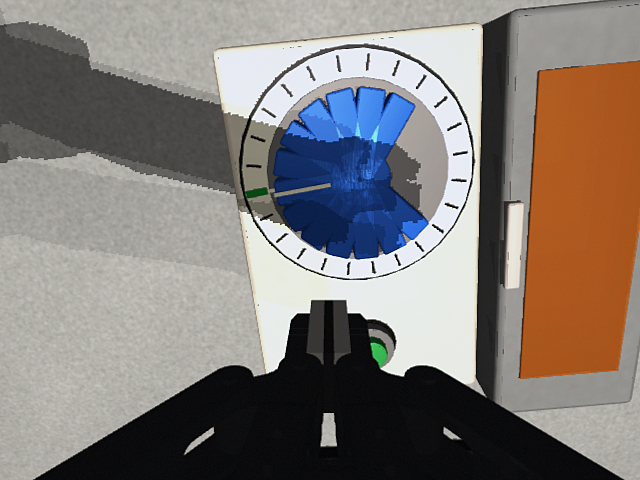

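>>> servo_tool --plan '[-1, 5, -30, 0, 0, 0, 0, -1, 5, -30, -5, 0, 0, 0, -1, 5, -30, -20, 0, 0, 0, -1, 5, -30, -20, 0, 0, 0, -1, 4, -20, -25, 0, 0, 0, -1, 0, -3, -25, 0, 0, 0, -1, 0, 0, -25, 0, 0, 0, -1, 0, 0, -15, 0, 0, 0, -1, 0, 0, 0, 0, 0, 0, -1, 0, 0, 0, 0, 0, 0]'

```text
t: 17.75
tcp_pos: [523.2, -224.7, 88.6]
tcp_rot: [128.2, 89.2, 121.7]
force: [0.2, 0.0, 1.0]
width: -0.003
```

>>> servo_tool --plan '[-1, 0, 2, 0, 0, 0, 0, -1, 0, 2, -3, 0, 0, 0, -1, 0, 0, -4, 0, 0, 0, -1, 0, 0, -4, 0, 0, 0, -1, 0, 0, -2, 0, 0, 0, -1, 0, 0, 0, 0, 0, 0, -1, 0, 0, 0, 0, 0, 0, -1, 0, 0, 0, 0, 0, 0, -1, 0, 0, 0, 0, 0, 0, -1, 0, 0, 0, 0, 0, 0]'

```text
t: 18.75
tcp_pos: [525.8, -220.5, 77.3]
tcp_rot: [105.8, 89.4, 99.4]
force: [0.3, 0.2, -0.2]
width: -0.0
```

```bash
python3 look.py n wrist scene side; python3 -c "
import cv2,numpy as np
a=cv2.imread('pics/n_scene.png')[230:300,195:275];b=cv2.imread('pics/n_side.png')[165:235,290:370]
cv2.imwrite('pics/n_z.png',cv2.resize(np.hstack([a,b]),None,fx=5,fy=5,interpolation=2))"
```

```text
18.75 [ 525.8 -220.5   77.3] [105.77216086  89.40728704  99.39761846] [ 0.26768323  0.17865359 -0.15142384] [  8.00549738  40.87198313  20.60801325 104.33287425 -22.22172754
  39.14058835  35.16376761]
```

View pics/n_z.png

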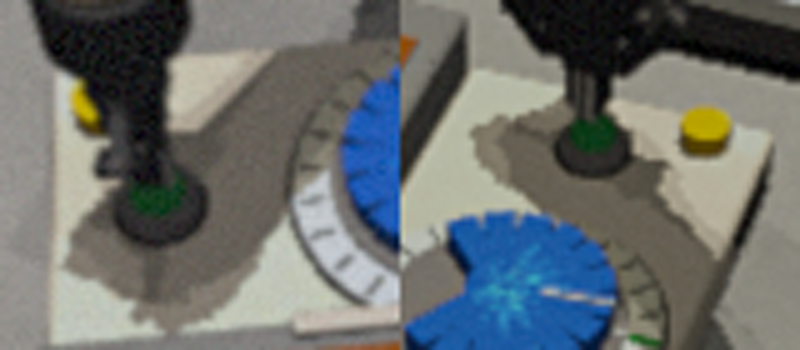

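View pics/n_wrist.png

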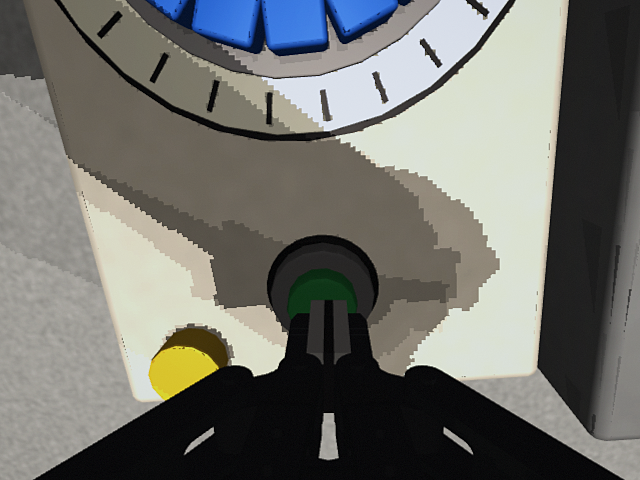

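>>> servo_tool --plan '[-1, -2, 0, -2, 0, 0, 0, -1, -1, 0, -2, 0, 0, 0, -1, 0, 0, -2, 0, 0, 0, -1, 0, 0, -2, 0, 0, 0, -1, 0, 0, -2, 0, 0, 0, -1, 0, 0, -2, 0, 0, 0, -1, 0, 0, -1, 0, 0, 0, -1, 0, 0, 0, 0, 0, 0, -1, 0, 0, 0, 0, 0, 0, -1, 0, 0, 0, 0, 0, 0]'

```text
t: 19.9
tcp_pos: [522.4, -220.5, 64.2]
tcp_rot: [104.1, 89.4, 97.8]
force: [-0.6, 0.3, 2.3]
width: -0.0
```

>>> servo_tool --plan '[-1, 0, 0, -1, 0, 0, 0, -1, 0, 0, -1, 0, 0, 0, -1, 0, 0, -1, 0, 0, 0, -1, 0, 0, -1, 0, 0, 0, -1, 0, 0, -0.8, 0, 0, 0, -1, 0, 0, -0.6, 0, 0, 0, -1, 0, 0, -0.5, 0, 0, 0, -1, 0, 0, -0.5, 0, 0, 0, -1, 0, 0, -0.5, 0, 0, 0, -1, 0, 0, 0, 0, 0, 0]'

```text
t: 20.9
tcp_pos: [522.5, -220.5, 61.4]
tcp_rot: [93.9, 89.3, 87.5]
force: [-1.0, 1.2, 4.9]
width: -0.001
```

>>> servo_tool --plan '[-1, 0, 0, -2, 0, 0, 0, -1, 0, 0, -2, 0, 0, 0, -1, 0, 0, -2, 0, 0, 0, -1, 0, 0, -2, 0, 0, 0, -1, 0, 0, -2, 0, 0, 0, -1, 0, 0, -2, 0, 0, 0, -1, 0, 0, -2, 0, 0, 0, -1, 0, 0, -2, 0, 0, 0, -1, 0, 0, -2, 0, 0, 0, -1, 0, 0, -2, 0, 0, 0]'

```text
t: 21.9
tcp_pos: [522.5, -220.5, 60.9]
tcp_rot: [73.9, 88.7, 67.4]
force: [-4.2, 1.5, 16.2]
width: -0.004
```

>>> servo_tool --plan '[-1, 0, 0, 2, 0, 0, 0, -1, 0, 0, 4, 0, 0, 0, -1, 0, 0, 10, 0, 0, 0, -1, 0, 0, 20, 0, 0, 0, -1, 0, 0, 30, 0, 0, 0, -1, 0, 0, 30, 0, 0, 0, -1, -5, 20, 30, 0, 0, 0, -1, -10, 40, 20, 0, 0, 0, -1, -10, 40, 10, 0, 0, 0, -1, -10, 40, 0, 0, 0, 0]'

```text
t: 22.9
tcp_pos: [487.3, -85.0, 223.4]
tcp_rot: [53.3, 88.9, 46.0]
force: [1.4, 0.3, -0.3]
width: 0.003
```

>>> servo_tool --plan '[-1, 0, 20, 10, 0, 0, 0, -1, 0, 0, 10, 0, 0, 0, -1, 0, 0, 0, 0, 0, 0, -1, 0, 0, 0, 0, 0, 0, -1, 0, 0, 0, 0, 0, 0, -1, 0, 0, 0, 0, 0, 0, -1, 0, 0, 0, 0, 0, 0, -1, 0, 0, 0, 0, 0, 0, -1, 0, 0, 0, 0, 0, 0, -1, 0, 0, 0, 0, 0, 0]'

```text
t: 23.9
tcp_pos: [485.5, -64.4, 243.0]
tcp_rot: [60.7, 89.0, 53.5]
force: [0.0, -0.0, 0.1]
width: -0.0
```

```bash
python3 look.py q wrist side; python3 meas.py q_wrist.pkl 527 -56;python3 -c "
import cv2,numpy as np
b=cv2.imread('pics/q_side.png')[150:280,220:380]
cv2.imwrite('pics/q_z.png',cv2.resize(b,None,fx=4,fy=4,interpolation=2))"
```

```text
23.9 [485.5 -64.4 243. ] [60.71749741 89.02685663 53.46251766] [ 0.00157757 -0.01836966  0.09802879] [-14.1897778   21.67485327  27.488747   107.35758579 -13.34163088
  53.55603337  12.3050743 ]
rim 87 [527.  -56.3  96. ] rms 1.93
green (np.float64(183.96671155125512), np.float64(328.6802635192871))
mark z77 (np.float64(0.0), np.float64(22.0))
mark flange (np.float64(115.92145056255588), np.float64(134.8230438232422))
mark-green 176.03328844874488
mark 28 183.87 c 0.9 diff to green -0.1
mark 45 183.83 c 0.86 diff to green -0.14
```

View pics/q_wrist.png

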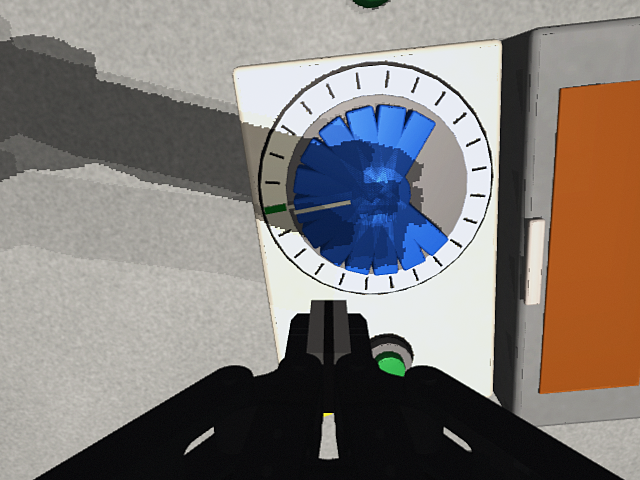

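View pics/q_z.png

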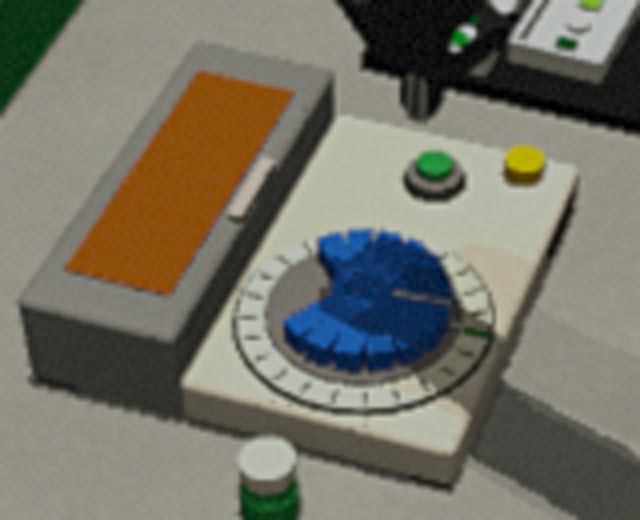

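The wrist picture shows the white mark (290–350, 212–202) in line with the green line (275, 209), 0.1° apart. In the side view the button is up and the unit, puck and jar have not moved.

```bash
python3 -c "
from station import ctrl
print(ctrl.hand_in())"
```

```text
the job is handed in; nothing more can be done
None
```

The dial's white index mark is lined up with the green line, and the start button was pressed fully down afterwards and came back up. I handed the job in at about 24 s of the 51 s allowed.

- **Dial:** I pushed it about 177° clockwise with the closed fingertip in the notch. The force readings after each push were about 1–2.5 N. I lifted off once to measure and then finished the last 7°. The last wrist-camera check put the mark about 0.1° from the green line.
- **Start button:** I pressed until it stopped, with the tip about 6 mm below the cap's rest height. The force rose from the spring's 5 N to about 16 N, with about 4 N sideways. The last side view shows it back up.
- **Everything else:** The measured dial centre and the green line's angle stayed the same to within 0.2 mm and about 0.2° throughout, so neither the unit nor the ring moved. The puck and jar look unmoved in the last side view. I did not measure the other items again after the start, and the arm kept clear of them. The arm ended in free air.

Two marker readings in my measuring script, the flange reading and the simple mark threshold, gave nonsense values because of shadow and the notch. I ignored them in favour of a contrast-based reading, which agreed at two radii and with the pictures.

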